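# Seat the bangle display post in the full-depth socket

## Task

Stand the brass display post in the dark wooden plinth, ready for bangles to be hung on it. Each of the plinth's two sockets has a stiff cork that the post must push ahead of it with slow, steady pressure, and only one socket is clear to its full depth, the other being blocked lower down by a broken-off stub hidden under its cork: find the socket in which the post goes fully home, with the lower edge of its red band level with the plinth's top, press it firmly on the bottom for a moment (about 15 to 25 N, never ramming it into any bottom with over 35 N), and leave it standing there released, without disturbing the other goods on the counter.

Things in the scene. Friction and masses are not known exactly. Their poses are not given: they have to be found in the camera images.
- post: Loose display post, about 0.16 kg, at first upright in the rest. Brass rod, diameter 16 mm, foot chamfered 2 to 3 mm, up to 116 mm; on it a square wooden grip 28 x 28 mm, from 115 to 155 mm above the foot. Lower edge of the 8 mm red band: 60 mm above the foot. Origin: centre of the foot; z up the rod, x and y square to the grip's faces.
- post_mark (a point): Point on the post's axis at the lower edge of the red band, 60 mm above the foot.
- plinth: Fixed dark wooden block, 90 (x) x 200 (y) x 95 mm tall, two like blind sockets in its top; which is blocked varies. In the clear one the cork bottoms on firm rubber (10 N per mm) when the post's foot is 60 mm deep (home); in the blocked one at 42 mm, the red band then 18 mm above the plinth's top. Origin: centre of the underside; z up.
- socket_left (a point): Centre of the mouth of the socket at the plinth's +y end, 55 mm from the middle, level with its top (95 mm up). 17.5 mm wide, mouth chamfered 2.5 mm. Inside, the top of a cork lies 26 to 34 mm down at first; it slides down when pushed with 9 to 10 N, stays where it is pushed, and bottoms at 42 or 60 mm (see plinth).
- socket_right (a point): Centre of the mouth of the like socket at the plinth's -y end, with a like cork in it (see socket_left).
- rest: Fixed light wooden block, 70 x 70 mm and 40 mm tall, with a loose hole 18 mm wide and 30 mm deep in which the post stands at the start. Origin: centre of the underside.
- coil: Bystander: loose waisted brass neck coil, 84 mm wide, 80 mm tall. Origin: centre of the underside.
- jar: Bystander: loose terracotta jar with a wooden lid, 60 mm wide, 70 mm tall. Origin: centre of the underside.
- cuff: Bystander: loose silvery bangle lying flat, 68 mm wide, 20 mm tall. Origin: centre of the underside.
- bangle: Bystander: loose brass bangle lying flat, 72 mm wide, 12 mm tall. Origin: centre of the underside.
Mind the look-alikes: they are no part of the job. Of the things shaped like the post, the brass one is meant.

How it is judged (in metres and radians):
On the way, in this order (a step that is already met when the one before it is completed fails the run):
1. the post has entered a socket of the plinth (foot 12 mm deep or more) but is not yet home (z of post_mark in the frame of plinth between 0.105 and 0.143 m and (horizontal distance between post_mark and socket_left below 0.006 m or horizontal distance between post_mark and socket_right below 0.006 m) and angle between post's own z axis and vertical below 0.15 rad), for 0.1 s.
2. the post is pressed firmly, with more than 13 N, while fully home in a socket: lower edge of the red band at the plinth's top (5 mm below to 3.5 mm above) (z of post_mark in the frame of plinth between 0.09 and 0.0985 m and (horizontal distance between post_mark and socket_left below 0.004 m or horizontal distance between post_mark and socket_right below 0.004 m) and angle between post's own z axis and vertical below 0.08 rad and contact force between post and plinth above 13 N), for 0.05 s.
At the end, for the whole second after the job is handed in: The post stands upright (within 0.08 rad) in one socket of the plinth, at most 4 mm off its axis, with the lower edge of the red band no more than 5 mm below and 3.5 mm above the plinth's top; it is released and at rest (z of post_mark in the frame of plinth between 0.09 and 0.0985 m and (horizontal distance between post_mark and socket_left below 0.004 m or horizontal distance between post_mark and socket_right below 0.004 m) and angle between post's own z axis and vertical below 0.08 rad and contact force between the fingers and post below 0.1 N and linear speed of post below 0.02 m/s); the robot touches nothing.
It fails at once if the post is pressed against the plinth, its walls or corks with more than 35 N (contact force between post and plinth above 35 N).
It fails at once if a bystander (coil, jar, cuff or bangle) is moved by more than 25 mm (distance of any of coil, jar, cuff, bangle from where it was at the start of the episode above 0.025 m).
It also fails if it takes over 58 s, if anything falls off the work surface, if the arm or the gripper's body presses on something with over 40 N, if the wrist force passes 120 N, or if a joint passes its speed limit or range.

## Robot

A 6-joint arm with a two-finger parallel gripper is mounted at the origin on the work surface. World frame = base frame: x ahead of the robot, y to its left, z up, the work surface at z = 0. Lengths are in mm, angles in rad, forces in N, time in s.
With the tool pointing down it reaches from about 400 to 925 mm from the base axis. Payload 3.4 kg.
Tool frame: the origin (TCP) lies midway between the tips of the shut fingers; the grasp point (between the pads) lies 19 mm behind it; z points along the fingers, y is the line along which they close (so a half turn about z gives the same grasp; the last joint's range is limited). The gripper opens to 85 mm and grips with 20 to 120 N. Pads are 22 mm wide; open, the fingers measure 114 mm over their backs; the gripper's body (76 mm by 85 mm) begins 54 mm behind the grasp point. The pads swing forward as they close: fully open they stand 13 mm farther back than shut.
Start: joints at [1.222, 0.307, 1.506, -0, 1.328, -0.073], TCP at [156.052, 553.424, 209.805] pointing down, gripper open.
Joint ranges: [-3.12, 3.12], [-1.05, 2.28], [0.14, 2.33], [-1.42, 4.57], [0.1, 2.73], [-2.68, 2.68]. Speed limits (rad/s): [2.57, 2.57, 3.14, 3.14, 3.14, 3.14].

## Interface

Orientations are given as a rotation vector (axis times angle).
In Python, from cell import manip gives the robot as it stands. The module is installed in compiled form; this text tells all that it offers.
- The arm moves only by the tool send_rows, never from a script. Its argument "rows" is a list that holds one entry, the list of rows, each a list of 5 numbers: the closure, from 0 (fully open) to 1 (shut), then the shift along the tool's x, y, z as a fraction of full scale, then the turn about the tool's z as a fraction of full scale. In form: [[[hand, tx, ty, tz, twist], ...]]. A call has 1 to 10 rows; each row shifts and turns the commanded pose from where the row before left it, along the tool's axes as they then stand; what a row does not reach is not made up. Full scale, the value 1, is 2.5 cm for a shift and 0.08 rad for a turn. A row lasts 1/8 s, in which the tool goes at most 62.5 mm and 10.7 degrees, less where a joint would pass 70% of its speed; a pose out of reach is approached as far as the arm can. A call with a number of a shift or a turn outside -1 to 1 is refused whole. A call with a gripper value outside its range is refused whole. The fingers move at their own pace and stop on an object; the grip force is fixed at half the most. Time passes only in rows, so rows that do not move let the fingers close. It gives the time, the measured TCP pose, the force, the opening and the grip force at its end, in the units of the state.
- manip.read_state(): the state, without advancing time (a new reading comes with each control period).
- manip.get_image(name): name is "scene" or "top" or "wrist"; returns a dict with "color" (480x640x3 uint8, blue, green, red), "fov_y" (degrees; the focal length in pixels is half the picture's height over the tangent of half this angle, whatever the lens; pixels are square), "cx", "cy" (the principal point, pixels), "D" ([k1, k2, p1, p2, k3] as OpenCV has them; the pictures are not rectified), "rvec" (rotation vector, rad) and "tvec" (3), from world to camera coordinates, as OpenCV has them; the wrist camera has in their place "mount" (4x4, takes a point from camera to tool coordinates, whose origin is the TCP and whose axes are the flange's). Camera axes: x right, y down, z forward; pixel columns grow to the right and rows downward; lengths in mm; the calibration is good to about 2 mm. A picture is of the moment at which its call begins: read the wrist's pose just before it. There is no depth.
- manip.hand_in(): hands the job in; it is judged then, once.
Trained networks look in a picture, given as the dict that the camera call returned (one of the last four; its "shot" number tells which), for a name from the list of things; names that differ only in an ending like _2 or _b are one class to them, and where a whole thing is asked for, a point or a joint stands for the part that bears it (a point fixed in the world has none). Each returns a list of dicts, best first, with "score" (0 to 1); they miss things now and then, are a little off and sometimes report something else, mostly with a low value. They report only what shows in the picture. A call takes as long as a camera call. They do not tell look-alikes from the thing itself.
- manip.spot_in(picture, target): "rect" ([left, top, width, height] in pixels, round what is visible of it).
- manip.landmark_of(picture, target): "location" ([column, row] in pixels: a listed point, or the origin of a listed thing).
The state is a dict: "time": time; "q": joint angles; "joint_vel": joint speeds; "joint_efforts": joint torques, N m; "tool_pos": TCP position; "orientation": TCP orientation; "wrist_force": force on the tool from outside, world axes, zero at the start; "moment": the same for the moment, N m; "width": finger opening in mm; "grip_force": force on a finger pad.
Only numpy, scipy, OpenCV 4.12 (cv2) and the standard library are available. Lean on these libraries where they do the work, as an engineer would, in place of code of your own. Each camera call takes 0.05 s, during which the arm holds its last target. There are 200 camera calls.

## Working session

There is one attempt and no reset: what is moved stays moved. The work goes in short steps, Python scripts to look and compute and a tool call to move; the robot and the scene stay as the last step left them, time stands still between calls to the robot, and variables do not carry over. Pictures are saved under pics/ and viewed, at most 11 in all, crops included, and the job is handed in when it is done.

Besides the shell and the picture viewer there is one more tool, called after ">>>" by a JSON object that holds its "name" and its "arguments". send_rows: Moves the arm, as the interface text tells. Its arguments: {"type":"object","properties":{"rows":{"type":"array"}},"required":["rows"]}

```bash
mkdir -p pics
cat > h.py <<'E'
import numpy as np, cv2
from cell import manip
def K(p):
    f=240/np.tan(np.radians(p["fov_y"])/2); return np.array([[f,0,p["cx"]],[0,f,p["cy"]],[0,0,1.]])
def pose(p,s=None):
    if "rvec" in p:
        R=cv2.Rodrigues(np.array(p["rvec"],float))[0]; return R,np.array(p["tvec"],float).ravel()
    M=np.array(p["mount"]); T=np.eye(4);T[:3,:3]=cv2.Rodrigues(np.array(s["orientation"],float))[0];T[:3,3]=s["tool_pos"]
    W=np.linalg.inv(T@M); return W[:3,:3],W[:3,3]
def onplane(p,px,z,s=None):
    R,t=pose(p,s); u=cv2.undistortPoints(np.array([[px]],float),K(p),np.array(p["D"],float))[0,0]
    d=R.T@np.array([u[0],u[1],1]); c=-R.T@t; return c+d*(z-c[2])/d[2]
def proj(p,X,s=None):
    R,t=pose(p,s); return cv2.projectPoints(np.array(X,float).reshape(-1,1,3),cv2.Rodrigues(R)[0],t,K(p),np.array(p["D"],float))[0][:,0]
E
python3 - <<'E'
from h import *
np.set_printoptions(precision=1,suppress=True)
print(manip.read_state())
hz=dict(post=0,post_mark=70,plinth=0,socket_left=95,socket_right=95,rest=0,coil=0,jar=0,cuff=0,bangle=0)
for n in ("scene","top"):
    p=manip.get_image(n); cv2.imwrite(f"pics/{n}0.png",p["color"])
    for k in hz:
        for d in manip.landmark_of(p,k)[:3]: print(n,k,round(d["score"],2),np.array(d["location"]),onplane(p,d["location"],hz[k]))
E
```

```text
{'time': 0.0, 'q': array([ 1.2,  0.3,  1.5, -0. ,  1.3, -0.1]), 'joint_vel': array([-0., -0., -0., -0., -0.,  0.]), 'joint_efforts': array([ -0. , -45.8, -25.2,  -0. ,   0. ,   0. ]), 'tool_pos': array([155.8, 552.7, 208.9]), 'orientation': array([-0.4, -3.1,  0. ]), 'wrist_force': array([ 0.2, -0.1, -0.3]), 'moment': array([-0.,  0., -0.]), 'grip_force': 0.0, 'width': 85.75813445535633}
scene post 0.98 [228.3 253.4] [ 511.5 -198.7    0. ]
scene post 0.82 [185.1 257. ] [ 504.7 -292.7    0. ]
scene post 0.54 [229.2 252. ] [ 507.9 -196.5   -0. ]
scene post_mark 0.92 [226.8 232.8] [ 512.7 -192.4   70. ]
scene post_mark 0.74 [177.8 238. ] [ 508.6 -294.2   70. ]
scene post_mark 0.63 [224.5 199.8] [ 416.8 -191.4   70. ]
scene plinth 0.72 [374.1 230.6] [504.6 129.3   0. ]
scene plinth 0.41 [401.2 205. ] [439.2 210.3   0. ]
scene socket_left 0.65 [402.4 205.5] [524.7 179.6  95. ]
scene socket_left 0.22 [225.6 232.2] [ 532.3 -192.6   95. ]
scene socket_right 0.71 [347.7 199.7] [487.9  69.1  95. ]
scene rest 0.6 [227.7 254.8] [ 515.1 -200.3    0. ]
scene coil 0.67 [334.7 327.8] [735.   -4.9   
[... 292 characters left out ...]
.8 -297.1    0. ]
top post 0.67 [396.5 263.5] [ 510.8 -203.9    0. ]
top post_mark 0.79 [393.1 302.2] [ 409.9 -185.5   70. ]
top post_mark 0.72 [440.8 261.8] [ 508.7 -299.7   70. ]
top post_mark 0.53 [395.5 256.9] [ 517.8 -191.1   70. ]
top plinth 0.86 [265.  259.5] [512.4 129.1   0. ]
top plinth 0.26 [479.5 271. ] [ 497.  -414.2    0. ]
top socket_left 0.63 [239.3 248.3] [525.2 180.   95. ]
top socket_right 0.55 [283.2 263.7] [491.4  75.2  95. ]
top rest 0.64 [396.8 259.1] [ 522.1 -204.7    0. ]
top coil 0.69 [318.  172.7] [744.3   1.    0. ]
top jar 0.85 [381.6 193.9] [ 691.5 -165.4    0. ]
top cuff 0.63 [162.3 251. ] [527.2 392.2   0. ]
top bangle 0.69 [478.6 273. ] [ 491.9 -411.8    0. ]
```

View pics/scene0.png

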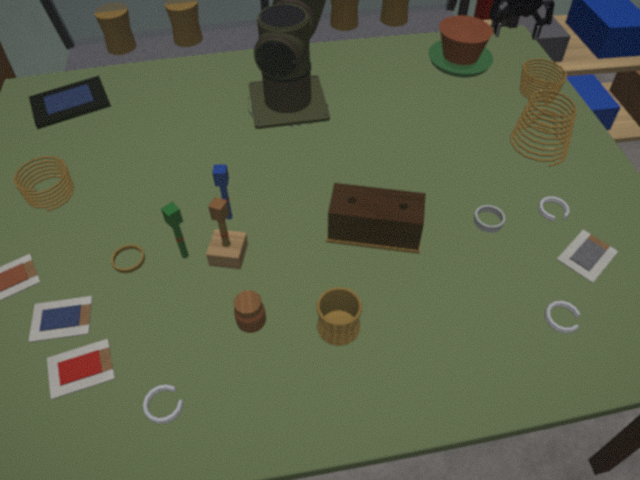

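View pics/top0.png

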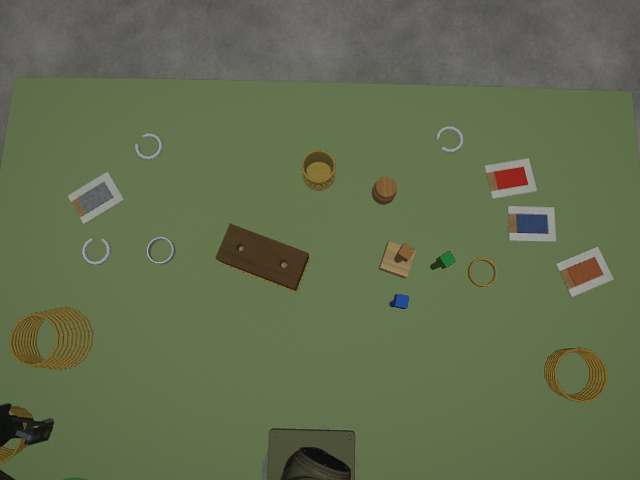

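The scene picture shows the wooden-gripped brass post in the light rest at (225,235), with blue (222,185) and green (175,230) look-alikes beside it. The plinth is at (377,220). In the top picture the plinth is at (263,257), turned by about -18°, and the rest is at (397,260).

```bash
cat >> h.py <<'E'
def toolrows(target,yawturn=0):
    s=manip.read_state();R=cv2.Rodrigues(np.array(s["orientation"],float))[0]
    return R.T@(np.array(target,float)-s["tool_pos"])/25
E
python3 - <<'E'
from h import *
np.set_printoptions(precision=3,suppress=True)
s=manip.read_state();print(cv2.Rodrigues(s["orientation"])[0])
print(toolrows((450,100,260)),toolrows((490,-150,280))-toolrows((450,100,260)))
p=manip.get_image("wrist");print(np.array(p["mount"]),p["fov_y"])
E
```

```text
[[-0.962  0.271  0.   ]
 [ 0.271  0.962 -0.   ]
 [-0.    -0.    -1.   ]]
[-16.238 -14.266  -2.008] [-4.254 -9.191 -0.8  ]
[[   0.      -0.966   -0.26    64.893]
 [   1.       0.      -0.001   -0.176]
 [   0.001   -0.26     0.966 -163.061]
 [   0.       0.       0.       1.   ]] 68.63031106832484
```

>>> {"name": "send_rows", "arguments": {"rows": [[[0,-0.96,-0.84,-0.2,0],[0,-0.96,-0.84,-0.2,0],[0,-0.96,-0.84,-0.2,0],[0,-0.96,-0.84,-0.2,0],[0,-0.96,-0.84,-0.2,0],[0,-0.96,-0.84,-0.2,0],[0,-0.96,-0.84,-0.2,0],[0,-0.96,-0.84,-0.2,0],[0,-0.96,-0.84,-0.2,0],[0,-0.96,-0.84,-0.2,0]]]}}

```text
time: 2.4
tool_pos: [330.6, 285.3, 260.1]
orientation: [0.43, 3.112, 0.0]
wrist_force: [0.3, 0.2, -1.1]
width: 85.5
grip_force: 0.0
```

>>> {"name": "send_rows", "arguments": {"rows": [[[0,-0.96,-0.84,-0.2,0],[0,-0.96,-0.84,-0.2,0],[0,-0.96,-0.84,-0.2,0],[0,-0.96,-0.84,-0.2,0],[0,-0.96,-0.84,-0.2,0],[0,-0.96,-0.84,-0.2,0],[0,-0.96,-0.84,-0.2,0],[0,0,0,0,0]]]}}

```text
time: 3.4
tool_pos: [453.2, 97.7, 295.2]
orientation: [0.435, 3.11, -0.0]
wrist_force: [-0.6, -0.7, 0.4]
width: 85.4
grip_force: 0.0
```

Run:
```python
from h import *
np.set_printoptions(precision=3,suppress=True)
s=manip.read_state();p=manip.get_image("wrist");cv2.imwrite("pics/w1.png",p["color"])
print(s["time"],s["tool_pos"],s["orientation"],s["q"],s["wrist_force"])
for k,z in (("socket_left",95),("socket_right",95),("plinth",0)):
  for d in manip.landmark_of(p,k)[:3]: print(k,d["score"],np.array(d["location"]),onplane(p,d["location"],z,s))
print(toolrows((470,-150,300)))
```

```text
3.4 [453.216  97.701 295.165] [ 0.435  3.11  -0.   ] [ 0.122  0.088  1.578 -0.     1.474 -1.171] [-0.621 -0.719  0.396]
socket_left 0.73 [407.1 252.3] [526.324 179.212  95.   ]
socket_left 0.62 [349.2 226.9] [481.719 125.711  95.   ]
socket_right 0.88 [305.8 243.2] [486.352  76.395  95.   ]
plinth 0.75 [350.6 227. ] [506.216 130.183   0.   ]
[-3.432 -9.41  -0.221]
```

View pics/w1.png

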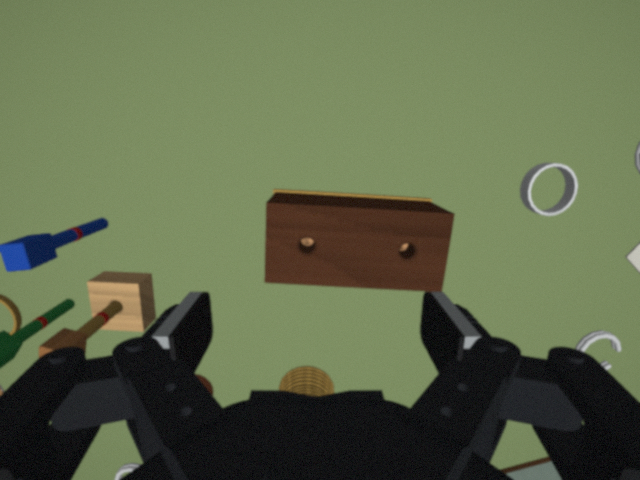

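The wrist picture shows both sockets, right at (307,243) and left at (407,251). The post in its rest is at lower left.

>>> {"name": "send_rows", "arguments": {"rows": [[[0,-0.33,-0.94,0,0],[0,-0.33,-0.94,0,0],[0,-0.33,-0.94,0,0],[0,-0.33,-0.94,0,0],[0,-0.33,-0.94,0,0],[0,-0.33,-0.94,0,0],[0,-0.33,-0.94,0,0],[0,-0.33,-0.94,0,0],[0,-0.33,-0.94,0,0],[0,0,0,0,0]]]}}

```text
time: 4.85
tool_pos: [465.9, -124.7, 294.6]
orientation: [-0.432, -3.111, -0.0]
wrist_force: [0.3, 0.9, -0.2]
width: 85.5
grip_force: 0.0
```

Run:
```python
from h import *
np.set_printoptions(precision=2,suppress=True)
# socket refinement from w1: pose at that time
s=manip.read_state();p=manip.get_image("wrist");cv2.imwrite("pics/w2.png",p["color"])
s1=dict(tool_pos=np.array([453.216,97.701,295.165]),orientation=np.array([0.435,3.11,0.]))
c=cv2.imread("pics/w1.png")
g=cv2.cvtColor(c,cv2.COLOR_BGR2GRAY)
for px in ([267,203],[453,213],[443,290],[266,282]): print("corner",onplane(p,px,95,s1))
a=c[225:270,285:430];cv2.imwrite("pics/crop.png",cv2.resize(a,None,fx=5,fy=5,interpolation=cv2.INTER_CUBIC))
print(s["tool_pos"],s["orientation"],s["q"])
for k,z in (("post_mark",70),("post",10),("rest",0)):
  for d in manip.landmark_of(p,k)[:3]: print(k,d["score"],np.array(d["location"]),onplane(p,d["location"],z,s))
```

```text
corner [433.45  49.74  95.  ]
corner [497.19 235.59  95.  ]
corner [581.14 209.3   95.  ]
corner [517.17  21.34  95.  ]
[ 465.89 -124.75  294.61] [-0.43 -3.11 -0.  ] [-0.35  0.12  1.55  0.    1.48 -1.64]
post_mark 0.71 [266.  261.6] [ 513.91 -199.29   70.  ]
post_mark 0.71 [191.7 271. ] [ 501.27 -287.8    70.  ]
post_mark 0.67 [248.8 169.3] [ 408.   -184.94   70.  ]
post 0.78 [204.8 253.5] [ 497.82 -289.44   10.  ]
post 0.67 [272.1 250.7] [ 518.64 -200.98   10.  ]
post 0.62 [252.6 170.3] [ 411.22 -192.73   10.  ]
rest 0.97 [274.  244.1] [ 513.01 -197.75    0.  ]
```

View pics/w2.png

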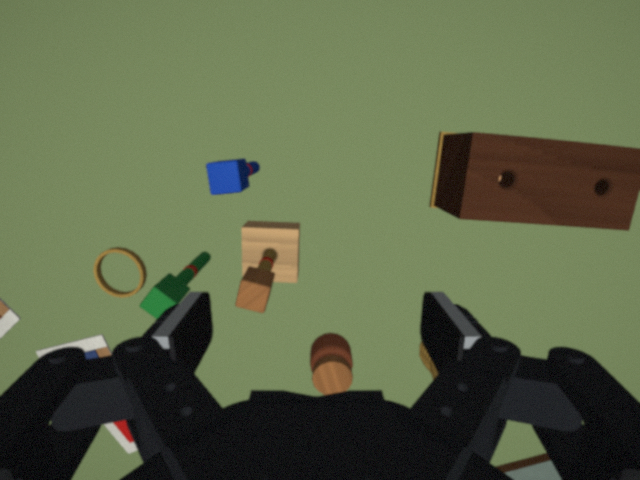

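View pics/crop.png

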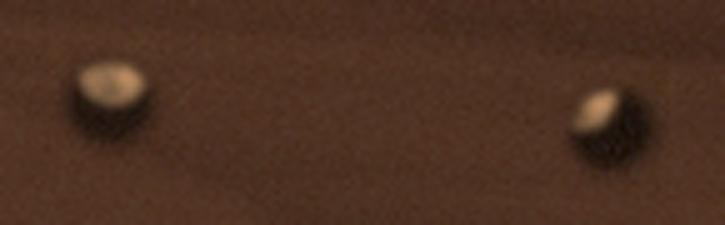

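The wrist picture shows the post standing in the rest, rod foot near (270,255) and wooden grip at (255,290). In the crop the socket mouths centre on image pixels (307.3,245.2) and (407.4,250.6).

>>> {"name": "send_rows", "arguments": {"rows": [[[0,-0.84,-0.76,0.6,0],[0,-0.84,-0.76,0.6,0],[0,-0.84,-0.76,0.6,0],[0,0,0,0,0],[0,0,0,0,0]]]}}

```text
time: 5.68
tool_pos: [510.8, -195.4, 249.9]
orientation: [-0.429, -3.111, -0.001]
wrist_force: [-0.2, -0.2, -0.6]
width: 85.6
grip_force: 0.0
```

Run:
```python
from h import *
np.set_printoptions(precision=2,suppress=True)
s=manip.read_state();p=manip.get_image("wrist")
s1=dict(tool_pos=np.array([453.216,97.701,295.165]),orientation=np.array([0.435,3.11,0.]))
for px in ((307.3,245.2),(407.4,250.6)): print("sock",onplane(p,px,95,s1))
print(s["time"],s["tool_pos"],s["orientation"],s["q"])
for k,z in (("post_mark",70),("post",10),("rest",0)):
  for d in manip.landmark_of(p,k)[:2]: print(k,d["score"],np.array(d["location"]),onplane(p,d["location"],z,s))
cv2.imwrite("pics/w3.png",cv2.resize(p["color"][140:440,160:480],None,fx=2,fy=2))
```

```text
sock [488.94  77.33  95.  ]
sock [524.54 179.94  95.  ]
5.675 [ 510.8  -195.38  249.94] [-0.43 -3.11 -0.  ] [-0.44  0.24  1.5   0.    1.4  -1.74]
post_mark 0.78 [309.2 218.5] [ 514.71 -203.86   70.  ]
post_mark 0.69 [293.  106.2] [ 408.68 -189.14   70.  ]
post 0.91 [313.6 207.9] [ 515.64 -200.     10.  ]
post 0.76 [236.  218.1] [ 502.57 -290.83   10.  ]
rest 0.72 [600.6 115.7] [501.14 152.95   0.  ]
rest 0.59 [315.1 205. ] [ 514.44 -197.88    0.  ]
```

View pics/w3.png

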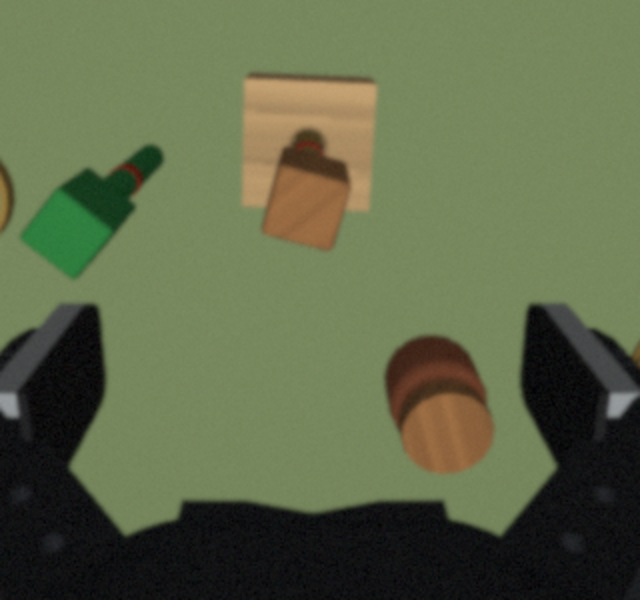

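The picture shows the grip's top face, crop corners (280,163),(349,183),(331,249),(263,231), turned about 16° relative to the tool. The neighbours stay clear of the fingers.

Run:
```python
from h import *
np.set_printoptions(precision=2,suppress=True)
s=manip.read_state();p=manip.get_image("wrist")
c=np.array([(280,163),(349,183),(331,249),(263,231)])/2+[160,140]
P=np.array([onplane(p,x,165,s) for x in c]);print(P,P.mean(0))
R=cv2.Rodrigues(s["orientation"])[0]
e=[P[1]-P[0],P[2]-P[3]];print([np.linalg.norm(P[i]-P[i-1]) for i in range(4)])
for v in e: t=R.T@v; print("turn",np.arctan2(-t[0],t[1]))
for v in (P[0]-P[3],P[1]-P[2]): t=R.T@v; print("turn",np.arctan2(-t[1],-t[0]),t)
c=P.mean(0);print(toolrows((c[0],c[1],170)))
```

```text
[[ 497.14 -204.25  165.  ]
 [ 511.07 -182.15  165.  ]
 [ 533.8  -195.15  165.  ]
 [ 520.18 -217.59  165.  ]] [ 515.54 -199.79  165.  ]
[np.float64(26.624429867266144), np.float64(26.121424902183563), np.float64(26.185526746315276), np.float64(26.24680758554396)]
turn 0.2886238619227369
turn 0.2717006392568643
turn -2.8906087267335296 [25.79  6.61 -0.03]
turn -2.895888481737438 [25.4   6.37 -0.03]
[-0.21 -0.1   3.22]
```

>>> {"name": "send_rows", "arguments": {"rows": [[[0,-0.2,-0.1,0.3,0],[0,0,0,0.5,0.85],[0,0,0,0.5,0.85],[0,0,0,0.4,0.85],[0,0,0,0.4,0.85],[0,0,0,0.7,0],[0,0,0,0.8,0],[0,0,0,0.7,0],[0,0,0,0.6,0],[0,0,0,0,0]]]}}

```text
time: 7.18
tool_pos: [514.3, -199.9, 125.9]
orientation: [-0.848, -3.022, -0.001]
wrist_force: [0.1, 0.0, -0.3]
width: 85.4
grip_force: 0.0
```

Run:
```python
from h import *
np.set_printoptions(precision=2,suppress=True)
s=manip.read_state();p=manip.get_image("wrist")
print(s)
cv2.imwrite("pics/w4.png",p["color"])
```

```text
{'time': 7.175, 'q': array([-0.45,  0.35,  1.67, -0.  ,  1.12, -1.47]), 'joint_vel': array([ 0.  , -0.02, -0.03,  0.  ,  0.01,  0.  ]), 'joint_efforts': array([ -0.03, -44.77, -21.58,  -0.  ,  -0.12,  -0.  ]), 'tool_pos': array([ 514.3 , -199.93,  125.91]), 'orientation': array([-0.85, -3.02, -0.  ]), 'wrist_force': array([ 0.14,  0.02, -0.32]), 'moment': array([ 0.  , -0.03,  0.01]), 'grip_force': 0.0, 'width': 85.37223479030742}
```

View pics/w4.png

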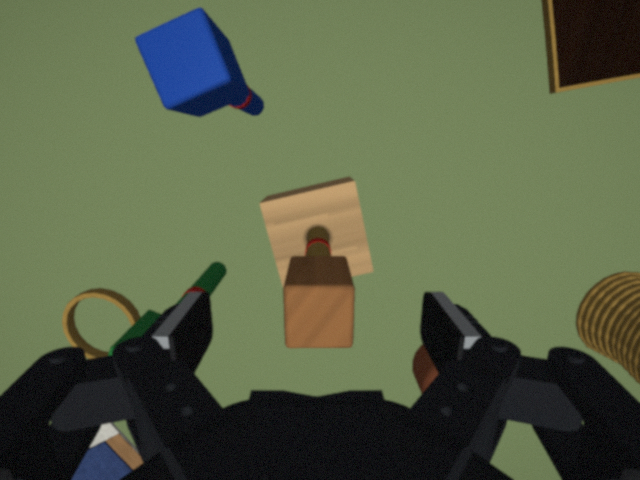

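The grip sits centred and square between the fingers, at (319,302). Closing now.

>>> {"name": "send_rows", "arguments": {"rows": [[[1,0,0,0,0],[1,0,0,0,0],[1,0,0,0,0],[1,0,0,0,0],[1,0,0,0,0],[1,0,0,0,0],[1,0,0,0,0],[1,0,0,0,0]]]}}

```text
time: 8.22
tool_pos: [515.9, -200.6, 128.1]
orientation: [0.848, 3.023, -0.0]
wrist_force: [0.2, 1.3, 5.3]
width: 26.6
grip_force: 60.4
```

>>> {"name": "send_rows", "arguments": {"rows": [[[1,0,0,-0.3,0],[1,0,0,-0.5,0],[1,0,0,-0.7,0],[1,0,0,-0.7,0],[1,0,0,-0.7,0],[1,0,0,-0.7,0],[1,0,0,-0.7,0],[1,0,0,-0.5,0],[1,0,0,0,0],[1,0,0,0,0]]]}}

```text
time: 9.48
tool_pos: [514.7, -200.1, 246.7]
orientation: [-0.848, -3.024, -0.0]
wrist_force: [-0.3, 0.4, -1.7]
width: 26.3
grip_force: 59.6
```

Run:
```python
from h import *
np.set_printoptions(precision=2,suppress=True)
s=manip.read_state();p=manip.get_image("wrist")
print(s)
R=cv2.Rodrigues(s["orientation"])[0];print(R)
cv2.imwrite("pics/w5.png",p["color"])
for d in manip.landmark_of(p,"post_mark")[:2]: print(d["score"],np.array(d["location"]))
for z in (56,54,58): print(proj(p,[s["tool_pos"]+R@[0,0,z]],s))
print(toolrows((489,77.5,240)),toolrows((524.5,180,240)))
```

```text
{'time': 9.475, 'q': array([-0.45,  0.25,  1.49, -0.  ,  1.4 , -1.47]), 'joint_vel': array([ 0.  ,  0.01,  0.01,  0.  , -0.  ,  0.  ]), 'joint_efforts': array([  0.  , -44.49, -27.27,   0.  ,  -0.02,  -0.  ]), 'tool_pos': array([ 514.71, -200.07,  246.71]), 'orientation': array([-0.85, -3.02, -0.  ]), 'wrist_force': array([-0.32,  0.44, -1.66]), 'moment': array([0.03, 0.03, 0.03]), 'grip_force': 59.6163010597229, 'width': 26.339922529394784}
[[-0.85  0.52 -0.  ]
 [ 0.52  0.85  0.  ]
 [ 0.   -0.   -1.  ]]
0.94 [267.9 111.1]
0.85 [315.5 247. ]
[[316.17 247.83]]
[[316.17 248.71]]
[[316.18 246.96]]
[6.65 8.95 0.27] [ 7.57 13.19  0.27]
```

View pics/w5.png

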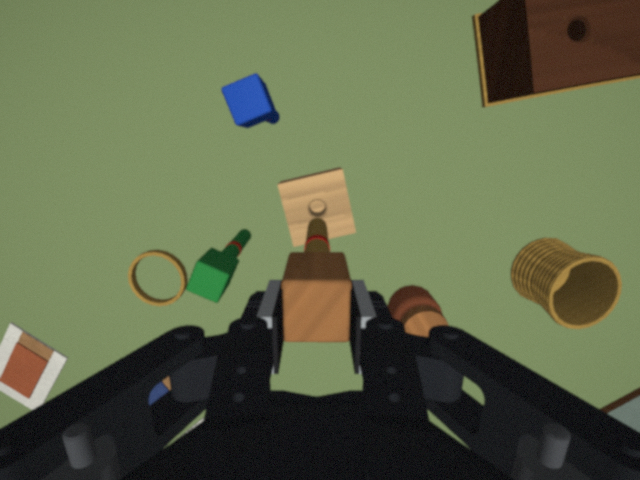

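The post is held straight, with the red band at about (316,247), so the foot is about 118 mm below the TCP. Going to the right socket.

>>> {"name": "send_rows", "arguments": {"rows": [[[1,0.66,0.89,0,0],[1,0.66,0.89,0,0],[1,0.66,0.89,0,0],[1,0.66,0.89,0,0],[1,0.66,0.89,0,0],[1,0.66,0.89,0,0],[1,0.66,0.89,0,0],[1,0.66,0.89,0,0],[1,0.66,0.89,0,0],[1,0.66,0.89,0,0]]]}}

```text
time: 10.82
tool_pos: [489.4, 76.4, 246.6]
orientation: [-0.848, -3.024, 0.001]
wrist_force: [-0.2, -0.4, -2.5]
width: 26.8
grip_force: 59.6
```

>>> {"name": "send_rows", "arguments": {"rows": [[[1,0,0,0.3,0],[1,0,0,0.3,0],[1,0,0,0,0],[1,0,0,0,0]]]}}

```text
time: 11.32
tool_pos: [490.1, 74.8, 232.2]
orientation: [-0.85, -3.024, 0.0]
wrist_force: [0.2, 0.1, -2.3]
width: 26.6
grip_force: 59.7
```

Run:
```python
from h import *
np.set_printoptions(precision=2,suppress=True)
s=manip.read_state();p=manip.get_image("wrist")
print(s["time"],s["tool_pos"],s["wrist_force"],s["width"])
R=cv2.Rodrigues(s["orientation"])[0]
for k,z in (("post_mark",s["tool_pos"][2]-58),("socket_right",95),("socket_left",95),("plinth",0)):
  for d in manip.landmark_of(p,k)[:2]: print(k,d["score"],np.array(d["location"]),onplane(p,d["location"],z,s))
print(toolrows((489,77.5,200)))
cv2.imwrite("pics/w6.png",cv2.resize(p["color"][100:400,160:560],None,fx=2,fy=2))
print(proj(p,[s["tool_pos"]+R@[0,0,118]],s))
```

```text
11.325 [490.08  74.82 232.15] [ 0.19  0.11 -2.28] 26.57421620988361
post_mark 0.8 [ 62.3 274.5] [415.37 -86.49 174.15]
post_mark 0.79 [ 52.4 386.3] [ 479.95 -160.05  174.15]
socket_right 0.69 [321.7 220.4] [491.76  79.35  95.  ]
socket_right 0.65 [366.  193.8] [491.58 123.8   95.  ]
socket_left 0.7 [441.7 192.8] [524.68 180.28  95.  ]
socket_left 0.5 [367.6 390.3] [666.58  28.27  95.  ]
plinth 0.95 [365.4 192.2] [507.62 128.88   0.  ]
[0.09 0.05 1.3 ]
[[316.2  226.35]]
```

View pics/w6.png

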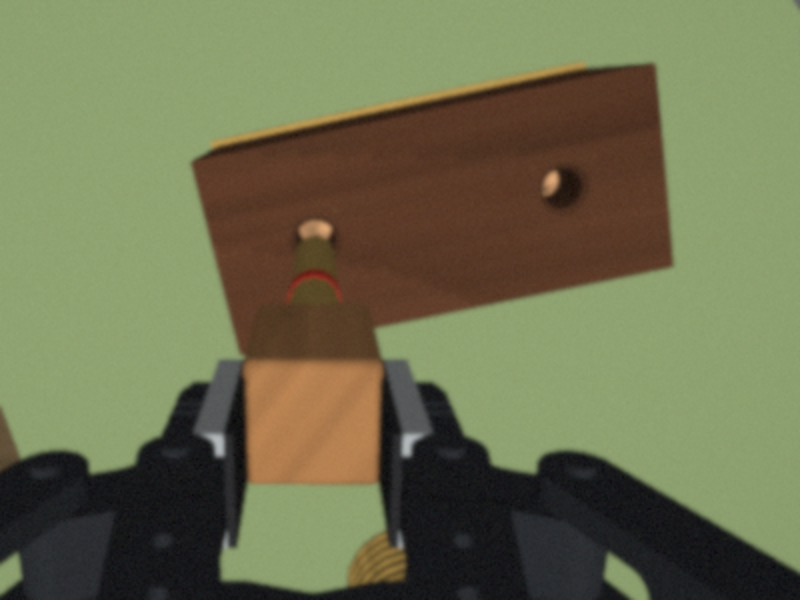

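The post's axis lines up with the right socket (crop x about 315). It needs about 2 mm forward and 1 mm sideways; then a slow descent.

>>> {"name": "send_rows", "arguments": {"rows": [[[1,0.09,0.05,0.3,0],[1,0,0,0.3,0],[1,0,0,0.1,0],[1,0,0,0.1,0],[1,0,0,0.1,0],[1,0,0,0.1,0],[1,0,0,0.1,0],[1,0,0,0.1,0],[1,0,0,0,0]]]}}

```text
time: 12.7
tool_pos: [488.7, 77.5, 202.0]
orientation: [0.848, 3.025, -0.001]
wrist_force: [0.5, -2.0, -2.8]
width: 26.4
grip_force: 59.7
```

>>> {"name": "send_rows", "arguments": {"rows": [[[1,0,0,0.1,0],[1,0,0,0.1,0],[1,0,0,0.1,0],[1,0,0,0.1,0],[1,0,0,0.1,0],[1,0,0,0.1,0],[1,0,0,0.08,0],[1,0,0,0,0]]]}}

```text
time: 13.7
tool_pos: [488.6, 77.7, 185.0]
orientation: [-0.848, -3.025, 0.0]
wrist_force: [1.6, -4.2, -2.7]
width: 26.1
grip_force: 59.9
```

>>> {"name": "send_rows", "arguments": {"rows": [[[1,0,0,0.08,0],[1,0,0,0.08,0],[1,0,0,0.08,0],[1,0,0,0.08,0],[1,0,0,0,0]]]}}

```text
time: 14.32
tool_pos: [489.4, 77.5, 178.8]
orientation: [0.847, 3.023, 0.0]
wrist_force: [-1.4, -4.0, 8.1]
width: 26.3
grip_force: 61.1
```

>>> {"name": "send_rows", "arguments": {"rows": [[[1,0,0,0.06,0],[1,0,0,0.06,0],[1,0,0,0.06,0],[1,0,0,0,0]]]}}

```text
time: 14.82
tool_pos: [489.5, 77.4, 174.4]
orientation: [0.847, 3.023, 0.0]
wrist_force: [-0.6, -4.7, 10.5]
width: 26.3
grip_force: 61.2
```

>>> {"name": "send_rows", "arguments": {"rows": [[[1,0,0,0.06,0],[1,0,0,0.06,0],[1,0,0,0,0]]]}}

```text
time: 15.2
tool_pos: [489.5, 77.4, 171.5]
orientation: [0.847, 3.023, 0.0]
wrist_force: [-0.9, -5.7, 9.5]
width: 26.7
grip_force: 61.3
```

>>> {"name": "send_rows", "arguments": {"rows": [[[1,0,0,0.05,0],[1,0,0,0.05,0],[1,0,0,0,0]]]}}

```text
time: 15.58
tool_pos: [489.9, 77.3, 170.0]
orientation: [0.847, 3.021, 0.0]
wrist_force: [-2.4, -6.3, 16.0]
width: 26.4
grip_force: 62.0
```

>>> {"name": "send_rows", "arguments": {"rows": [[[1,0,0,0.04,0],[1,0,0,0,0]]]}}

```text
time: 15.82
tool_pos: [490.2, 77.3, 169.6]
orientation: [0.847, 3.021, 0.001]
wrist_force: [-3.4, -6.6, 21.2]
width: 26.2
grip_force: 62.5
```

The right socket is blocked at 42 mm: force climbs with almost no travel. Withdrawing.

>>> {"name": "send_rows", "arguments": {"rows": [[[1,0,0,-0.15,0],[1,0,0,-0.25,0],[1,0,0,-0.3,0],[1,0,0,-0.4,0],[1,0,0,-0.4,0],[1,0,0,-0.4,0],[1,0,0,-0.4,0],[1,0,0,-0.5,0],[1,0,0,0,0],[1,0,0,0,0]]]}}

```text
time: 17.08
tool_pos: [488.5, 78.0, 236.3]
orientation: [-0.848, -3.025, -0.0]
wrist_force: [0.6, -0.5, -1.1]
width: 26.6
grip_force: 59.9
```

Run:
```python
from h import *
s=manip.read_state();print(s["tool_pos"],s["wrist_force"],s["orientation"],toolrows((524.8,180.6,232)))
```

```text
[488.51430776  77.96733444 236.26815615] [ 0.61546229 -0.53965598 -1.149968  ] [-8.48115723e-01 -3.02467095e+00 -4.76533217e-04] [0.89454463 4.26140227 0.17196757]
```

>>> {"name": "send_rows", "arguments": {"rows": [[[1,0.15,0.71,0,0],[1,0.15,0.71,0,0],[1,0.15,0.71,0,0],[1,0.15,0.71,0,0],[1,0.15,0.71,0,0],[1,0.15,0.71,0,0],[1,0,0,0.2,0],[1,0,0,0,0],[1,0,0,0,0]]]}}

```text
time: 18.2
tool_pos: [524.5, 179.8, 231.2]
orientation: [-0.849, -3.024, 0.001]
wrist_force: [-0.2, -0.3, -1.0]
width: 26.7
grip_force: 59.9
```

Run:
```python
from h import *
np.set_printoptions(precision=2,suppress=True)
s=manip.read_state();p=manip.get_image("wrist")
print(s["time"],s["tool_pos"],s["wrist_force"],s["width"],toolrows((524.8,180.6,200)))
R=cv2.Rodrigues(s["orientation"])[0]
cv2.imwrite("pics/w7.png",cv2.resize(p["color"][140:340,200:440],None,fx=3,fy=3))
f=lambda X:(proj(p,X,s)-[200,140])*3
print("foot",f([s["tool_pos"]+R@[0,0,118]]),"mark",f([s["tool_pos"]+R@[0,0,58]]),"hole",f([(524.8,180.6,95)]))
```

```text
18.2 [524.49 179.77 231.16] [-0.24 -0.26 -1.04] 26.677003319267936 [0.01 0.03 1.25]
foot [[348.59 259.05]] mark [[348.52 320.9 ]] hole [[351.97 244.53]]
```

View pics/w7.png

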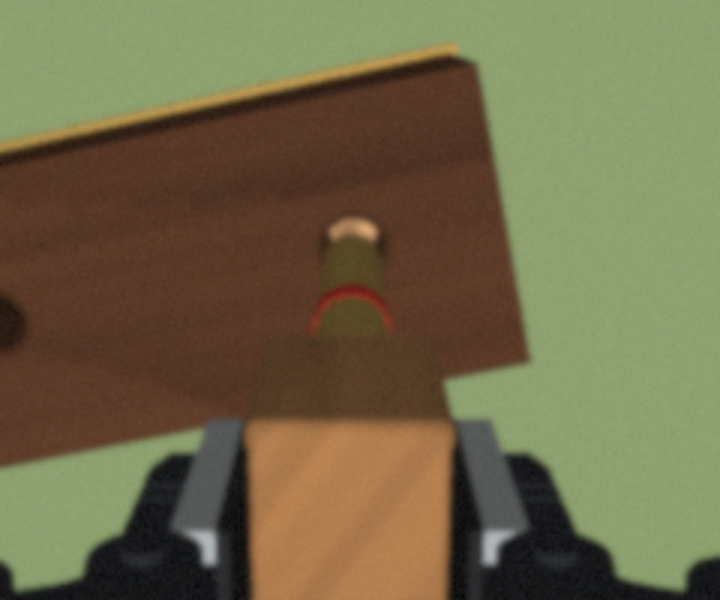

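The picture shows the post (axis at crop x of about 350) lined up with the left socket (crop (353,240)). Descending with a small correction.

>>> {"name": "send_rows", "arguments": {"rows": [[[1,0.01,0.03,0.3,0],[1,0,0,0.25,0],[1,0,0,0.1,0],[1,0,0,0.1,0],[1,0,0,0.1,0],[1,0,0,0.1,0],[1,0,0,0.1,0],[1,0,0,0.1,0],[1,0,0,0,0]]]}}

```text
time: 19.38
tool_pos: [525.0, 181.0, 202.2]
orientation: [-0.848, -3.025, 0.001]
wrist_force: [0.8, -1.9, -3.1]
width: 26.3
grip_force: 59.9
```

>>> {"name": "send_rows", "arguments": {"rows": [[[1,0,0,0.1,0],[1,0,0,0.1,0],[1,0,0,0.1,0],[1,0,0,0.1,0],[1,0,0,0.1,0],[1,0,0,0.1,0],[1,0,0,0,0]]]}}

```text
time: 20.25
tool_pos: [524.9, 181.1, 187.1]
orientation: [-0.848, -3.025, 0.0]
wrist_force: [0.8, -2.5, -3.2]
width: 26.4
grip_force: 59.9
```

>>> {"name": "send_rows", "arguments": {"rows": [[[1,0,0,0.08,0],[1,0,0,0.08,0],[1,0,0,0.08,0],[1,0,0,0.08,0],[1,0,0,0.06,0],[1,0,0,0.06,0],[1,0,0,0.06,0],[1,0,0,0,0]]]}}

```text
time: 21.25
tool_pos: [525.7, 181.1, 176.7]
orientation: [0.848, 3.023, 0.001]
wrist_force: [-0.9, -3.5, 7.9]
width: 26.7
grip_force: 61.2
```

>>> {"name": "send_rows", "arguments": {"rows": [[[1,0,0,0.06,0],[1,0,0,0.06,0],[1,0,0,0.06,0],[1,0,0,0,0]]]}}

```text
time: 21.75
tool_pos: [525.7, 181.0, 172.2]
orientation: [0.848, 3.023, 0.001]
wrist_force: [-0.1, -3.7, 8.6]
width: 26.4
grip_force: 61.2
```

>>> {"name": "send_rows", "arguments": {"rows": [[[1,0,0,0.06,0],[1,0,0,0.06,0],[1,0,0,0.04,0],[1,0,0,0,0]]]}}

```text
time: 22.25
tool_pos: [525.8, 181.0, 168.3]
orientation: [0.848, 3.023, 0.001]
wrist_force: [-0.4, -3.7, 8.1]
width: 26.4
grip_force: 61.3
```

>>> {"name": "send_rows", "arguments": {"rows": [[[1,0,0,0.06,0],[1,0,0,0.06,0],[1,0,0,0.06,0],[1,0,0,0,0]]]}}

```text
time: 22.75
tool_pos: [525.8, 181.0, 163.7]
orientation: [0.848, 3.023, 0.001]
wrist_force: [-1.6, -4.4, 9.3]
width: 26.0
grip_force: 61.3
```

>>> {"name": "send_rows", "arguments": {"rows": [[[1,0,0,0.06,0],[1,0,0,0.06,0],[1,0,0,0.06,0],[1,0,0,0.06,0],[1,0,0,0,0]]]}}

```text
time: 23.38
tool_pos: [525.8, 180.9, 157.8]
orientation: [0.848, 3.023, 0.001]
wrist_force: [-1.0, -4.4, 9.2]
width: 26.7
grip_force: 61.3
```

>>> {"name": "send_rows", "arguments": {"rows": [[[1,0,0,0.06,0],[1,0,0,0.06,0],[1,0,0,0,0]]]}}

```text
time: 23.75
tool_pos: [525.8, 181.0, 154.8]
orientation: [0.848, 3.023, 0.001]
wrist_force: [-0.3, -3.8, 9.0]
width: 26.4
grip_force: 61.3
```

>>> {"name": "send_rows", "arguments": {"rows": [[[1,0,0,0.05,0],[1,0,0,0.05,0],[1,0,0,0,0]]]}}

```text
time: 24.12
tool_pos: [526.0, 181.0, 152.6]
orientation: [0.847, 3.022, 0.001]
wrist_force: [-1.0, -4.3, 10.0]
width: 26.4
grip_force: 61.5
```

>>> {"name": "send_rows", "arguments": {"rows": [[[1,0,0,0.05,0],[1,0,0,0,0]]]}}

```text
time: 24.38
tool_pos: [526.2, 180.9, 152.1]
orientation: [0.847, 3.022, 0.001]
wrist_force: [-2.2, -4.8, 15.1]
width: 26.0
grip_force: 62.0
```

>>> {"name": "send_rows", "arguments": {"rows": [[[1,0,0,0.04,0],[1,0,0,0,0]]]}}

```text
time: 24.62
tool_pos: [526.4, 180.9, 151.7]
orientation: [0.847, 3.021, 0.002]
wrist_force: [-2.2, -5.3, 17.2]
width: 26.5
grip_force: 62.5
```

Home, pressing at about 20 N. Holding briefly, easing off and releasing.

>>> {"name": "send_rows", "arguments": {"rows": [[[1,0,0,0.01,0],[1,0,0,0,0],[1,0,0,-0.06,0],[1,0,0,-0.06,0],[1,0,0,0,0]]]}}

```text
time: 25.25
tool_pos: [525.6, 181.0, 151.9]
orientation: [0.848, 3.024, 0.0]
wrist_force: [-1.0, -3.9, 6.6]
width: 26.4
grip_force: 61.0
```

>>> {"name": "send_rows", "arguments": {"rows": [[[0.7,0,0,0,0],[0.4,0,0,0,0],[0,0,0,0,0],[0,0,0,0,0],[0,0,0,0,0],[0,0,0,0,0],[0,0,0,0,0],[0,0,0,0,0]]]}}

```text
time: 26.25
tool_pos: [525.1, 181.2, 151.1]
orientation: [0.848, 3.025, 0.0]
wrist_force: [-0.4, -0.3, 1.3]
width: 85.6
grip_force: 0.0
```

Run:
```python
from h import *
np.set_printoptions(precision=2,suppress=True)
s=manip.read_state();p=manip.get_image("wrist")
print(s["time"],s["tool_pos"],s["wrist_force"],s["width"],s["grip_force"])
cv2.imwrite("pics/w8.png",cv2.resize(p["color"][120:420,140:500],None,fx=2,fy=2))
```

```text
26.25 [525.09 181.17 151.07] [-0.44 -0.26  1.28] 85.6169320282434 0.0
```

View pics/w8.png

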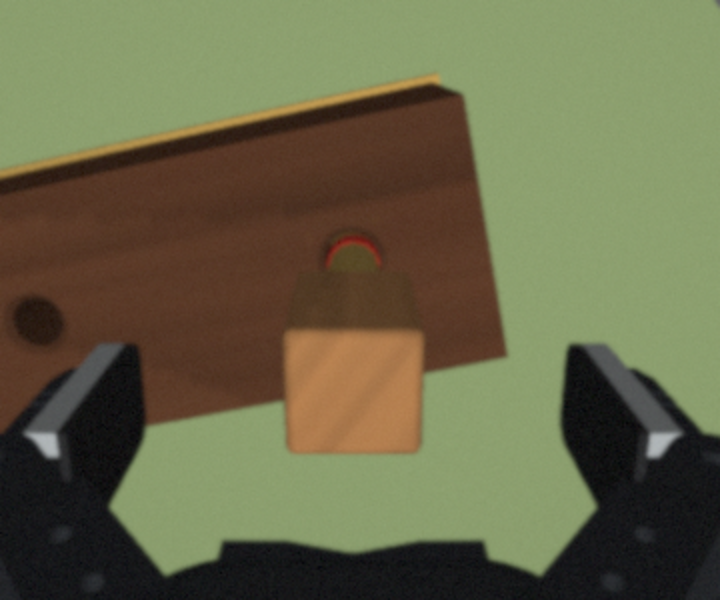

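The red band is at the socket mouth and the post is upright and free. Retracting and handing in.

>>> {"name": "send_rows", "arguments": {"rows": [[[0,0,0,-0.4,0],[0,0,0,-0.8,0],[0,0,0,-0.8,0],[0,0,0,-0.8,0],[0,0,0,-0.8,0],[0,0,0,-0.8,0],[0,0,0,0,0],[0,0,0,0,0]]]}}

```text
time: 27.3
tool_pos: [524.7, 181.1, 260.7]
orientation: [-0.848, -3.025, 0.0]
wrist_force: [0.8, 1.1, -0.5]
width: 85.7
grip_force: 0.0
```

```bash
python3 -c "
from h import *
s=manip.read_state();print(s['time'],s['tool_pos'],s['wrist_force']);print(manip.hand_in())"
```

```text
27.3 [524.67823102 181.10633152 260.73055522] [ 0.80890482  1.05150297 -0.51249226]
the job is handed in; nothing more can be done
None
```

The post stands released in the left socket with its red band at the plinth's top, pressed home at about 20 N after the right socket proved blocked; I handed the job in at 27.3 s, and the hand-in call gave no verdict.

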